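# Hang the rinsed blue screw cup on the free drain peg

## Robot

A 6-joint arm with a two-finger parallel gripper is mounted at the origin on the work surface. World frame = base frame: x ahead of the robot, y to its left, z up, the work surface at z = 0. Lengths are in mm, angles in rad, forces in N, time in s.
With the tool pointing down it reaches from about 350 to 875 mm from the base axis. Payload 15.5 kg.
Tool frame: the origin (TCP) lies on the centre line of the jaws, within the pads' length; the fingertips stand arm.nose_length ahead of it and the grasp point (between the pads) lies 8 mm behind it (arm.nose_length is the distance from the TCP to the fingertips, in mm); y points along the fingers, x is the direction in which the jaws open and shut, and the axes are right-handed (so a half turn about y gives the same grasp; the last joint's range is limited). The gripper opens to 85 mm and grips with 20 to 120 N. Pads are 22 mm wide; open, the fingers measure 114 mm over their backs; the gripper's body (76 mm by 85 mm) begins 54 mm behind the grasp point. The pads swing forward as they close: fully open they stand 13 mm farther back than shut.
Start: joints at [-1.413, 0.494, 1.345, -0, 1.302, -0.096], TCP at [156.929, -604.979, 242.277] pointing down, gripper open.
Joint ranges: [-2.91, 2.91], [-0.82, 2.16], [0.22, 2.67], [-1.22, 4.37], [0.12, 2.79], [-3.08, 3.08]. Speed limits (rad/s): [1.89, 1.89, 2.57, 3.01, 3.01, 3.01].

## Interface

Orientations are given as a unit quaternion [x, y, z, w].
In Python, from plant import arm gives the robot as it stands.
- The arm moves only by the tool servo_tool, never from a script. Its argument "targets" is a list of rows, each an object of numbers: "wx", "wy", "wz": the turn, a rotation vector about the tool's x, y, z in rad; "x", "y", "z": the shift along the tool's x, y, z in cm; "hand": the opening, from -1 (shut) to 1 (fully open). In form: [{"wx": .., "wy": .., "wz": .., "x": .., "y": .., "z": .., "hand": ..}, ...]. A call has 1 to 12 rows; each row is the pose to reach, as a shift and turn from the pose measured when the call began, along the tool's axes at that moment; what a row does not reach only later rows make up. A row lasts 1/12 s, in which the tool goes at most 41.7 mm and 7.16 degrees, less where a joint would pass 70% of its speed; a pose out of reach is approached as far as the arm can. A call with a gripper value outside its range is refused whole. The fingers move at their own pace and stop on an object; the grip force is fixed at half the most. Time passes only in rows, so rows that repeat a pose let the fingers close. It gives the time, the measured TCP pose, the force and the opening at its end, in the units of the state.
- arm.get_state(): the state, without advancing time (a new reading comes with each control period).
- arm.camera(name): name is "scene" or "top"; returns the picture (400x640x3 uint8, red, green, blue); there is no depth.
- arm.calibration(name): a dict with "intrinsics" (3x3 intrinsics, pixels), "k1" (the pictures are not rectified: a ray, as slopes to the right and down, at radius r is drawn at 1 + k1 r^2 times it, then the intrinsics apply), "pose" (4x4, takes a point from camera to world coordinates). Camera axes: x right, y down, z forward; pixel columns grow to the right and rows downward; lengths in mm; the calibration is good to about 2 mm. A picture is of the moment at which its call begins. calibration takes no time and is no camera call.
- arm.hand_in(): hands the job in, once; it reports no verdict.
Trained networks look in the newest picture that a camera, given by its name, has taken for a name from the list of things; names that differ only in an ending like _2 or _b are one class to them, and where a whole thing is asked for, a point or a joint stands for the part that bears it (a point fixed in the world has none). Each returns a list of dicts, best first, with "confidence" (0 to 1); they miss things now and then, are a little off and sometimes report something else, mostly with a low value. They report only what shows in the picture. A call takes as long as a camera call. They do not tell look-alikes from the thing itself.
- arm.silhouettes(target, camera): "region" (400x640 bool, what is visible of it) and "pixel" ([column, row] in pixels, amid what is visible of it).
The state is a dict: "time_s": time; "joints": joint angles; "qvel": joint speeds; "effort": joint torques, N m; "eef_pos": TCP position; "eef_rot": TCP orientation; "wrist_force": force on the tool from outside, world axes, zero at the start; "ft_torque": the same for the moment, N m; "width": opening from 0.0 (shut) to 1.0 (fully open).
Only numpy, scipy, OpenCV 4.12 (cv2) and the standard library are available. Lean on these libraries where they do the work, as an engineer would, in place of code of your own. Each camera call takes 0.05 s, during which the arm holds its last target.

## Task

The rinsed screw cups are standing mouth-down on the draining mat. Hang the blue one, still mouth-down, on the empty slanted drain peg: push it down the peg until the peg's tip meets the inside of the cup's bottom, then let go so that it hangs there by itself. Leave the yellow and grey cups standing where they are.

Things in the scene. Friction and masses are not known exactly. Their poses are not given: they have to be found in the camera images.
- blue_cup_center (a point): Blue plastic screw cup, the one to hang. Round: 75 mm tall, 53 mm outside diameter at the mouth, 49 mm at the closed bottom, walls 3 mm, bottom 4 mm thick, about 60 g. Stands mouth-down on a 4 mm rubber mat. This point is its centre, half-way up: the mouth is 37.5 mm, the inner floor of the bottom 33.5 mm from it; z points from mouth to bottom (up at the start).
- yellow_cup_center (a point): Yellow cup of the same shape and size, mouth-down on the same mat; not to be disturbed. Its point and axes are as for the blue cup.
- grey_cup_center (a point): Grey cup of the same shape and size, mouth-down on the same mat; not to be disturbed. Its point and axes are as for the blue cup.
- free_peg_tip (a point): Round tip (very end, 123 mm above the table) of the empty drain peg: a fixed steel rod, 10 mm diameter, 125 mm long, on a 110 mm dark foot disc. It leans 25 deg from upright, away from the robot: from foot to tip it runs along (0.423, 0, 0.906) of this frame (z up). A like stand with a white cup hung on it (top 130 mm up) is fixed 130 to 270 mm to its left or right.
There are look-alikes about, which are no part of the job. What is meant by the part that bears blue_cup_center is not orange or pink, and is the smaller of those in its own colour.

How it is judged (in metres and radians):
At the end, for the whole second after the job is handed in: The blue cup hangs by itself, at rest, on the empty peg: the peg's tip is inside the cup within about 11 mm of the cup's inner floor, and the cup is mouth-down (its axis less than 60 degrees from upright) (z of free_peg_tip in the frame of blue_cup_center between 0.022 and 0.04 m and x of free_peg_tip in the frame of blue_cup_center between -0.0205 and 0.0205 m and y of free_peg_tip in the frame of blue_cup_center between -0.0205 and 0.0205 m and angle between blue_cup_center's own z axis and vertical below 1.05 rad and linear speed of blue_cup below 0.03 m/s); the robot touches nothing.
It fails at once if the yellow cup is pushed more than 30 mm or tipped over (distance of yellow_cup_center from where it was at the start of the episode above 0.03 m or angle between yellow_cup_center's own z axis and vertical above 0.6 rad).
It fails at once if the grey cup is pushed more than 30 mm or tipped over (distance of grey_cup_center from where it was at the start of the episode above 0.03 m or angle between grey_cup_center's own z axis and vertical above 0.6 rad).
It also fails if it takes over 35 s, if anything falls off the work surface, if the arm or the gripper's body presses on something with over 40 N, if the wrist force passes 120 N, or if a joint passes its speed limit or range.

## Working session

There is one attempt and no reset: what is moved stays moved. The work goes in short steps, Python scripts to look and compute and a tool call to move; the robot and the scene stay as the last step left them, time stands still between calls to the robot, and variables do not carry over. Pictures are saved under pics/ and viewed, and the job is handed in when it is done.

Besides the shell and the picture viewer there is one more tool, called after ">>>" as name([rows], argument=value, ...), one row to a line, values as JSON. servo_tool: Moves the arm, as the interface text tells. Its arguments: {"type":"object","properties":{"targets":{"type":"array"}},"required":["targets"]}

```bash
mkdir -p pics; ls
python3 - <<'E'
from plant import arm
import cv2
for n in ("scene","top"):
    im=arm.camera(n); cv2.imwrite(f"pics/{n}0.png",im[:,:,::-1])
    c=arm.calibration(n); print(n,c)
print(arm.get_state()); print(arm.nose_length)
E
```

```text
pics
scene {'intrinsics': array([[457.27352785,   0.        , 318.69028406],
       [  0.        , 457.27352785, 211.02390882],
       [  0.        ,   0.        ,   1.        ]]), 'k1': 0.022034077734832434, 'pose': array([[-9.74335682e-02,  7.38795468e-01, -6.66849275e-01,
         1.29246548e+03],
       [ 9.95229390e-01,  7.57037811e-02, -6.15418532e-02,
         3.86981783e+01],
       [ 5.01616934e-03, -6.69664240e-01, -7.42647052e-01,
         1.06574651e+03],
       [ 0.00000000e+00,  0.00000000e+00,  0.00000000e+00,
         1.00000000e+00]])}
top {'intrinsics': array([[483.21764595,   0.        , 327.02132771],
       [  0.        , 483.21764595, 200.20551086],
       [  0.        ,   0.        ,   1.        ]]), 'k1': -0.0714803095786118, 'pose': array([[ 2.07767083e-02, -9.97580522e-01,  6.63432742e-02,
         3.32787909e+02],
       [-9.99765444e-01, -2.03247099e-02,  7.48079244e-03,
        -5.51109026e+01],
       [-6.11428502e-03, -6.64831393e-02, -9.97768815e-01,
         1.59508908e+03],
       [ 0.00000000e+00,  0.00000000e+00,  0.00000000e+00,
         1.00000000e+00]])}
{'time_s': 0.1, 'joints': array([-1.41249604e+00,  4.94122072e-01,  1.34605470e+00, -1.24321466e-06,
        1.30246587e+00, -9.55218177e-02]), 'qvel': array([-1.56440899e-03, -3.09618385e-03, -2.09759116e-05,  5.06206484e-04,
        4.08539546e-04, -5.25306897e-04]), 'effort': array([ 1.74302386e-03, -8.83589315e+01, -3.84562898e+01, -1.88493477e-04,
        5.20830421e-03,  6.54184623e-05]), 'eef_pos': array([ 156.88393198, -604.68638847,  241.76412618]), 'eef_rot': array([-0.55901029,  0.43296422, -0.43242243,  0.55951794]), 'wrist_force': array([-0.24496544, -0.34477392,  0.36517499]), 'ft_torque': array([-0.03860612,  0.06433443, -0.00599688]), 'width': 1.0027227241454837}
11.0
```

View pics/scene0.png

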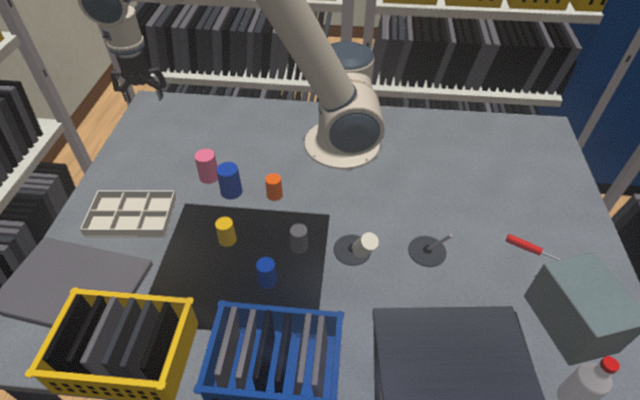

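View pics/top0.png

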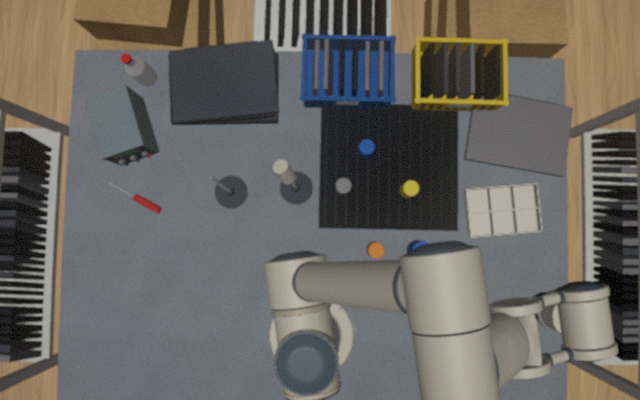

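```bash
cat > h.py <<'E'
import numpy as np, cv2
from plant import arm
def ray(n,px):
    c=arm.calibration(n);K=c["intrinsics"];k=c["k1"];T=c["pose"]
    d=np.array([(px[0]-K[0,2])/K[0,0],(px[1]-K[1,2])/K[1,1]]);s=d.copy()
    for _ in range(20): s=d/(1+k*(s@s))
    v=T[:3,:3]@np.array([s[0],s[1],1]);return T[:3,3],v/np.linalg.norm(v)
def atz(n,px,z):
    o,v=ray(n,px);return o+v*(z-o[2])/v[2]
def proj(n,P):
    c=arm.calibration(n);K=c["intrinsics"];k=c["k1"];T=c["pose"]
    p=(np.atleast_2d(P)-T[:3,3])@T[:3,:3];s=p[:,:2]/p[:,2:]
    s=s*(1+k*(s**2).sum(1,keepdims=True));return s*[K[0,0],K[1,1]]+[K[0,2],K[1,2]]
def tri(a,b):
    A=np.zeros((3,3));B=np.zeros(3)
    for n,px in (a,b):
        o,v=ray(n,px);M=np.eye(3)-np.outer(v,v);A+=M;B+=M@o
    return np.linalg.solve(A,B)
def crop(n,box,f,name,im=None):
    im=arm.camera(n) if im is None else im
    x0,y0,x1,y1=box;cv2.imwrite(name,cv2.resize(im[y0:y1,x0:x1,::-1],None,fx=f,fy=f,interpolation=cv2.INTER_CUBIC));return im
def cupmesh(c,ax=(0,0,1)):
    ax=np.array(ax)/np.linalg.norm(ax);u=np.cross(ax,[0.3,1,0]);u/=np.linalg.norm(u);w=np.cross(ax,u)
    t=np.linspace(0,2*np.pi,40)[:,None];r=np.cos(t)*u+np.sin(t)*w
    return np.vstack([c-37.5*ax+26.5*r,c+37.5*ax+24.5*r])
E
python3 - <<'E'
from h import *
for n in ("scene","top"):
    im=arm.camera(n)
    for t in ("blue_cup_center","yellow_cup_center","grey_cup_center","free_peg_tip"):
        for d in arm.silhouettes(t,n):
            ys,xs=np.nonzero(d["region"]);print(n,t,round(d["confidence"],2),np.round(d["pixel"],1),len(xs),xs.min(),xs.max(),ys.min(),ys.max())
    if n=="scene":
        a=im[130:310,180:340]; b=im[220:275,340:460]
        cv2.imwrite("pics/sc1.png",cv2.resize(a[:,:,::-1],None,fx=3.3,fy=3.3,interpolation=2)); cv2.imwrite("pics/sp1.png",cv2.resize(b[:,:,::-1],None,fx=6,fy=6,interpolation=2))
    else:
        cv2.imwrite("pics/tp1.png",cv2.resize(im[150:220,190:320][:,:,::-1],None,fx=6,fy=6,interpolation=2))
E
```

```text
scene blue_cup_center 0.75 [265.7 275.5] 590 255 277 257 288
scene blue_cup_center 0.68 [272.3 188.7] 417 265 283 174 201
scene blue_cup_center 0.62 [204.6 163.1] 616 195 216 148 182
scene yellow_cup_center 0.64 [227.  231.3] 475 215 235 217 246
scene grey_cup_center 0.79 [299.2 238.8] 520 289 308 224 254
scene free_peg_tip 0.65 [428.2 252. ] 952 409 449 236 267
top blue_cup_center 0.75 [365.6 151.4] 243 357 373 140 158
top blue_cup_center 0.6 [374.2 247.2] 227 367 383 242 258
top blue_cup_center 0.55 [412.3 241.8] 132 406 425 240 253
top yellow_cup_center 0.84 [407.8 189.5] 247 400 418 181 197
top grey_cup_center 0.6 [341.2 187. ] 222 336 350 178 195
top free_peg_tip 0.66 [231.8 191. ] 923 210 247 176 209
```

View pics/sc1.png

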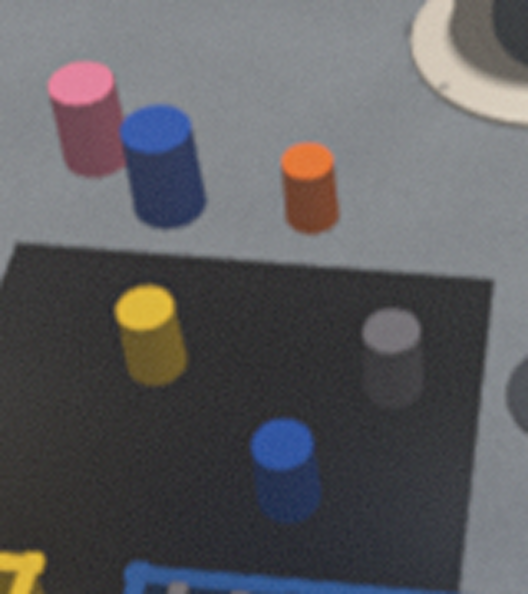

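View pics/sp1.png

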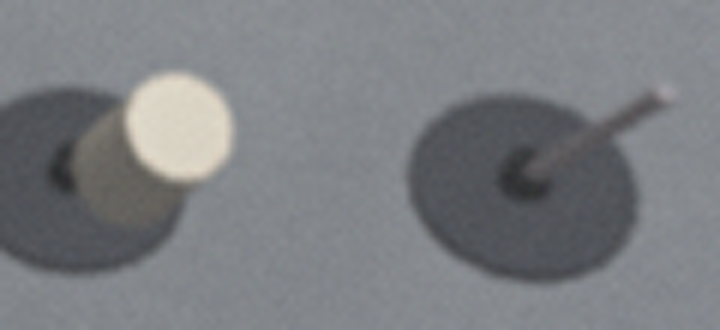

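View pics/tp1.png

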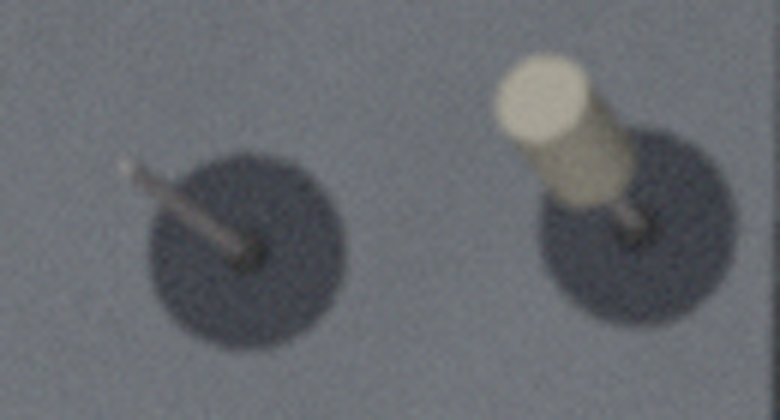

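Run:
```python
from h import *
np.set_printoptions(precision=1,suppress=True)
S=(340+662/6-.4,220+95/6-.4);T=(190+131/6-.4,150+169/6-.4)
print("tip",tri(("scene",S),("top",T)),atz("scene",S,120),atz("top",T,120))
print("foot",atz("scene",(340+523/6-.4,220+187/6-.4),4),atz("top",(190+248/6-.4,150+252/6-.4),4))
from scipy.optimize import least_squares
from h import cupmesh
regs={}
for n in("scene","top"):
    arm.camera(n)
    for t in ("blue_cup_center","yellow_cup_center","grey_cup_center"):
        d=arm.silhouettes(t,n)[0]; regs[t,n]=d["region"]
def mask(n,c):
    p=proj(n,cupmesh(c)); m=np.zeros((1600,2560),np.uint8)
    cv2.fillConvexPoly(m,cv2.convexHull(((p+.5)*4-.5).round().astype(np.int32)),1)
    return cv2.resize(m.astype(np.float32),(640,400),interpolation=cv2.INTER_AREA)
for t in ("blue_cup_center","yellow_cup_center","grey_cup_center"):
  for ns in (("scene",),("top",),("scene","top")):
    r=regs[t,ns[0]];ys,xs=np.nonzero(r);c0=atz(ns[0],(xs.mean(),ys.mean()),41.5)
    from scipy.optimize import minimize
    f=lambda q:sum(np.abs(mask(n,np.array([q[0],q[1],41.5]))-regs[t,n]).sum() for n in ns)
    o=minimize(f,c0[:2],method="Nelder-Mead",options=dict(initial_simplex=c0[:2]+np.array([[0,0],[12,0],[0,12]])))
    print(t,ns,o.x,o.fun,[int(regs[t,n].sum()) for n in ns])
```

```text
tip [493.3 315.4 118.2] [494.6 315.8 120. ] [493.  314.1 120. ]
foot [461.6 277.6   4. ] [460.7 276.1   4. ]
blue_cup_center ('scene',) [ 210.6 -435. ] 184.0 [600]
blue_cup_center ('top',) [ 607.8 -163.6] 25.0625 [242]
blue_cup_center ('scene', 'top') [ 213.1 -434.4] 725.8125 [600, 242]
yellow_cup_center ('scene',) [ 480.7 -307. ] 51.25 [453]
yellow_cup_center ('top',) [ 477.5 -306.5] 16.25 [268]
yellow_cup_center ('scene', 'top') [ 478.8 -307.6] 76.0625 [453, 268]
grey_cup_center ('scene',) [483.5 -93.4] 23.3125 [478]
grey_cup_center ('top',) [481.6 -95.2] 18.4375 [220]
grey_cup_center ('scene', 'top') [482.6 -93.9] 51.5 [478, 220]
```

Run:
```python
from h import *
from scipy.optimize import minimize
np.set_printoptions(precision=1,suppress=True)
regs={}
for n,b in(("scene",(245,250,290,300)),("top",(350,132,380,165))):
    im=arm.camera(n).astype(int); m=(im[:,:,2]-im[:,:,0]>35); k=np.zeros_like(m);k[b[1]:b[3],b[0]:b[2]]=1; regs[n]=m&k;print(n,regs[n].sum())
def mask(n,c):
    p=proj(n,cupmesh(c)); m=np.zeros((1600,2560),np.uint8)
    cv2.fillConvexPoly(m,cv2.convexHull(((p+.5)*4-.5).round().astype(np.int32)),1)
    return cv2.resize(m.astype(np.float32),(640,400),interpolation=cv2.INTER_AREA)
for ns in (("scene",),("top",),("scene","top")):
    c0=np.array([607,-163])
    f=lambda q:sum(np.abs(mask(n,np.array([q[0],q[1],41.5]))-regs[n]).sum() for n in ns)
    o=minimize(f,c0,method="Nelder-Mead",options=dict(initial_simplex=c0+np.array([[0,0],[12,0],[0,12]])));print(ns,o.x,o.fun)
# peg fit: tip & azimuth overlays
ov={}
for n in("scene","top"):
    im=arm.camera(n); f=8; b=(400,222,460,275) if n=="scene" else (195,165,255,215)
    g=cv2.resize(im[b[1]:b[3],b[0]:b[2],::-1],None,fx=f,fy=f,interpolation=2)
    for az,col in((45,(0,0,255)),(50,(0,255,0)),(55,(255,0,0))):
        a=np.radians(az);d=np.array([.423*np.cos(a),.423*np.sin(a),.906]);tip=np.array([494,315,123.])
        P=np.array([tip,tip-100*d]); p=((proj(n,P)-b[:2]+.5)*f-.5).round().astype(int)
        cv2.line(g,tuple(map(int,p[0])),tuple(map(int,p[1])),col,1)
    ov[n]=g
h=max(v.shape[0] for v in ov.values()); 
o=np.hstack([cv2.copyMakeBorder(v,0,h-v.shape[0],0,0,0) for v in ov.values()]); cv2.imwrite("pics/peg2.png",cv2.resize(o,None,fx=.83,fy=.83));print(arm.get_state()["time_s"])
```

```text
scene 528
top 269
('scene',) [ 605.2 -165.6] 34.125
('top',) [ 610.2 -166. ] 24.0
('scene', 'top') [ 607.9 -165.7] 86.375
1.2
```

View pics/peg2.png

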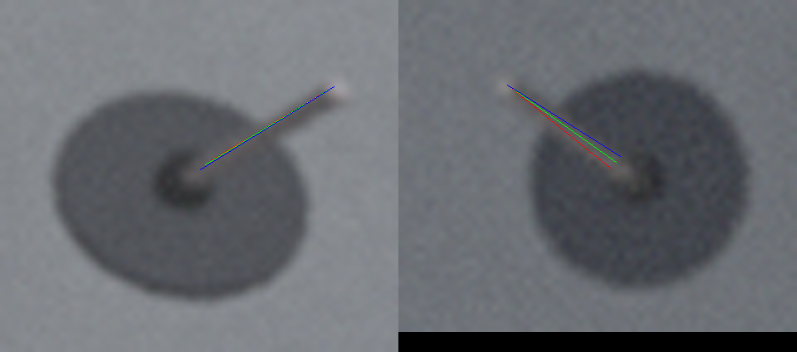

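```bash
cat >> h.py <<'E'
from scipy.spatial.transform import Rotation as R
def tgt(ydir,xdir):
    y=np.array(ydir,float);y/=np.linalg.norm(y);x=np.array(xdir,float);x-=y*(x@y);x/=np.linalg.norm(x)
    return R.from_matrix(np.column_stack([x,y,np.cross(x,y)]))
def rows(p,Rt):
    s=arm.get_state();R0=R.from_quat(s["eef_rot"])
    sh=R0.inv().apply(np.array(p)-s["eef_pos"])/10; w=(R0.inv()*Rt).as_rotvec()
    print("shift cm",np.round(sh,2),"w",np.round(w,3)); return sh,w
E
python3 - <<'E'
from h import *
np.set_printoptions(precision=3,suppress=True)
s=arm.get_state();print(R.from_quat(s["eef_rot"]).as_matrix())
a=np.radians(92)
for sg in(1,-1): rows([608,-166,150],tgt([0,0,-1],sg*np.array([np.cos(a),np.sin(a),0])))
E
```

```text
[[ 0.251  0.     0.968]
 [-0.968  0.     0.251]
 [-0.    -1.     0.   ]]
shift cm [-31.17   9.23  54.68] w [-0.    -2.923  0.   ]
shift cm [-31.17   9.23  54.68] w [-0.     0.219 -0.   ]
```

>>> servo_tool([
  {"x":-2,"y":0.5,"z":3.4,"wy":0.02,"hand":1},
  {"x":-4,"y":1,"z":7,"wy":0.04,"hand":1},
  {"x":-6,"y":1.5,"z":10.5,"wy":0.06,"hand":1},
  {"x":-8,"y":2,"z":14,"wy":0.08,"hand":1},
  {"x":-10,"y":2.5,"z":17.5,"wy":0.1,"hand":1},
  {"x":-12,"y":3,"z":21,"wy":0.12,"hand":1},
  {"x":-14,"y":3.5,"z":24.5,"wy":0.14,"hand":1},
  {"x":-16,"y":4,"z":28,"wy":0.16,"hand":1},
  {"x":-18,"y":4.5,"z":31.6,"wy":0.18,"hand":1},
  {"x":-20,"y":5,"z":35.1,"wy":0.2,"hand":1},
  {"x":-22,"y":5.5,"z":38.6,"wy":0.21,"hand":1},
  {"x":-24,"y":6,"z":42.1,"wy":0.22,"hand":1},
])

```text
invalid input at $.targets[0]: expected keys wx, wy, wz, x, y, z, hand
```

>>> servo_tool([
  {"wx":0,"wz":0,"x":-2,"y":0.5,"z":3.4,"wy":0.02,"hand":1},
  {"wx":0,"wz":0,"x":-4,"y":1,"z":7,"wy":0.04,"hand":1},
  {"wx":0,"wz":0,"x":-6,"y":1.5,"z":10.5,"wy":0.06,"hand":1},
  {"wx":0,"wz":0,"x":-8,"y":2,"z":14,"wy":0.08,"hand":1},
  {"wx":0,"wz":0,"x":-10,"y":2.5,"z":17.5,"wy":0.1,"hand":1},
  {"wx":0,"wz":0,"x":-12,"y":3,"z":21,"wy":0.12,"hand":1},
  {"wx":0,"wz":0,"x":-14,"y":3.5,"z":24.5,"wy":0.14,"hand":1},
  {"wx":0,"wz":0,"x":-16,"y":4,"z":28,"wy":0.16,"hand":1},
  {"wx":0,"wz":0,"x":-18,"y":4.5,"z":31.6,"wy":0.18,"hand":1},
  {"wx":0,"wz":0,"x":-20,"y":5,"z":35.1,"wy":0.2,"hand":1},
  {"wx":0,"wz":0,"x":-22,"y":5.5,"z":38.6,"wy":0.21,"hand":1},
  {"wx":0,"wz":0,"x":-24,"y":6,"z":42.1,"wy":0.22,"hand":1},
])

```text
time_s: 2.2
eef_pos: [505.5, -265.3, 182.2]
eef_rot: [-0.508, 0.491, -0.492, 0.508]
wrist_force: [0.2, -0.6, 0.4]
width: 1.001
```

Run:
```python
from h import *
a=np.radians(-88)
rows([608,-166,150],tgt([0,0,-1],[np.cos(a),np.sin(a),0])); print(arm.get_state()["joints"].round(2))
```

```text
shift cm [-9.59  3.22 10.58] w [-0.    -0.002  0.   ]
[-0.59  0.48  1.55 -0.    1.1   0.95]
```

>>> servo_tool([
  {"wx":0,"wy":0,"wz":0,"x":-2.4,"y":0.8,"z":2.6,"hand":1},
  {"wx":0,"wy":0,"wz":0,"x":-4.8,"y":1.6,"z":5.3,"hand":1},
  {"wx":0,"wy":0,"wz":0,"x":-7.2,"y":2.4,"z":7.9,"hand":1},
  {"wx":0,"wy":0,"wz":0,"x":-9.6,"y":3.2,"z":10.6,"hand":1},
  {"wx":0,"wy":0,"wz":0,"x":-9.6,"y":3.2,"z":10.6,"hand":1},
  {"wx":0,"wy":0,"wz":0,"x":-9.6,"y":3.2,"z":10.6,"hand":1},
  {"wx":0,"wy":0,"wz":0,"x":-9.6,"y":3.2,"z":10.6,"hand":1},
])

```text
time_s: 2.78
eef_pos: [608.0, -165.9, 150.1]
eef_rot: [0.508, -0.491, 0.492, -0.508]
wrist_force: [-0.6, 0.1, 1.0]
width: 1.002
```

Run:
```python
from h import *
a=np.radians(-88)
rows([608,-166,42],tgt([0,0,-1],[np.cos(a),np.sin(a),0]))
i=crop("scene",(200,180,350,310),4,"pics/g1.png")
```

```text
shift cm [1.000e-02 1.081e+01 0.000e+00] w [ 0.    -0.001  0.   ]
```

View pics/g1.png

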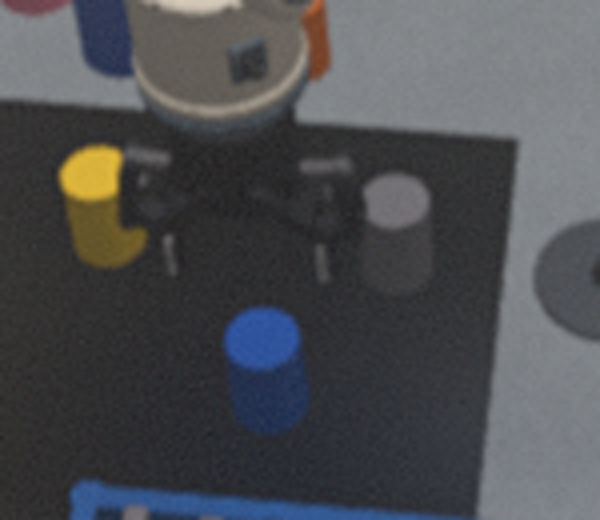

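The gripper stands open over the blue cup: its pads are at scene px (243,244) and (280,246), and the cup is at (266,272), centred between them. Grey and yellow are clear of the fingers, so I'm going down.

>>> servo_tool([
  {"wx":0,"wy":0,"wz":0,"x":0,"y":2.5,"z":0,"hand":1},
  {"wx":0,"wy":0,"wz":0,"x":0,"y":5,"z":0,"hand":1},
  {"wx":0,"wy":0,"wz":0,"x":0,"y":7,"z":0,"hand":1},
  {"wx":0,"wy":0,"wz":0,"x":0,"y":8.5,"z":0,"hand":1},
  {"wx":0,"wy":0,"wz":0,"x":0,"y":10,"z":0,"hand":1},
  {"wx":0,"wy":0,"wz":0,"x":0,"y":10.8,"z":0,"hand":1},
  {"wx":0,"wy":0,"wz":0,"x":0,"y":10.8,"z":0,"hand":1},
])

```text
time_s: 3.42
eef_pos: [606.5, -167.1, 41.2]
eef_rot: [0.508, -0.493, 0.491, -0.507]
wrist_force: [-0.2, -0.2, -0.3]
width: 1.001
```

Run:
```python
from h import *
i=crop("scene",(200,180,350,310),4,"pics/g2.png")
```

```text
(no output)
```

View pics/g2.png

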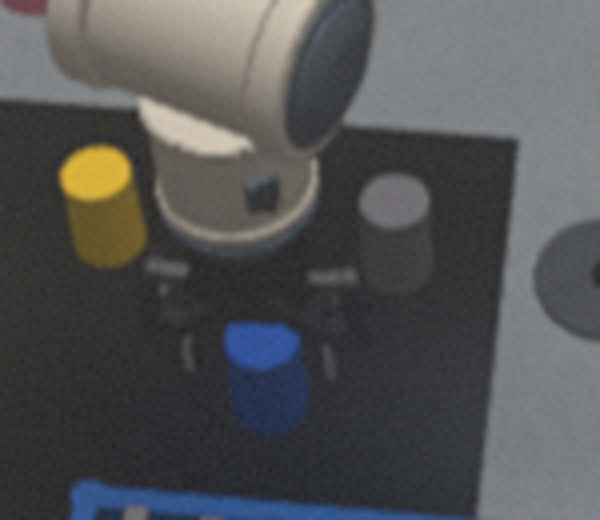

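Run:
```python
from h import *
P=[[608,-166+s*43,z] for z in(33,50,63) for s in(-1,1)]
print(((proj("scene",np.array(P,float))-[200,180])*4).round())
print(((proj("scene",np.array([[608,-166,79.],[608,-166,4]]))-[200,180])*4).round())
i=crop("top",(320,110,420,190),6,"pics/t2.png")
```

```text
[[201. 371.]
 [327. 382.]
 [199. 357.]
 [326. 367.]
 [197. 345.]
 [325. 356.]]
[[259. 337.]
 [268. 400.]]
```

View pics/t2.png

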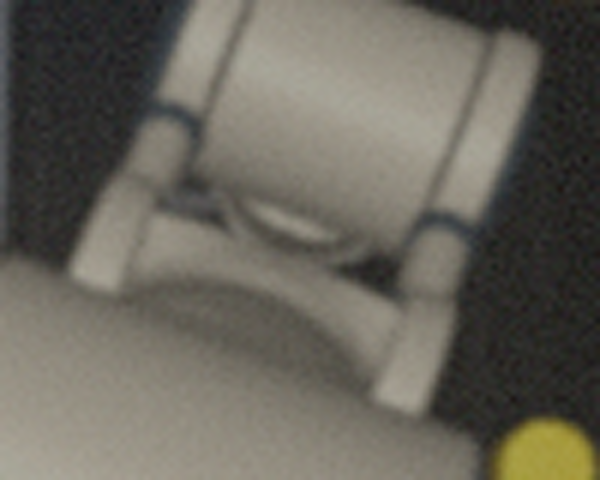

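>>> servo_tool([
  {"wx":0,"wy":0,"wz":0,"x":0,"y":0,"z":0,"hand":-1},
  {"wx":0,"wy":0,"wz":0,"x":0,"y":0,"z":0,"hand":-1},
  {"wx":0,"wy":0,"wz":0,"x":0,"y":0,"z":0,"hand":-1},
  {"wx":0,"wy":0,"wz":0,"x":0,"y":0,"z":0,"hand":-1},
  {"wx":0,"wy":0,"wz":0,"x":0,"y":0,"z":0,"hand":-1},
  {"wx":0,"wy":0,"wz":0,"x":0,"y":0,"z":0,"hand":-1},
  {"wx":0,"wy":0,"wz":0,"x":0,"y":0,"z":0,"hand":-1},
  {"wx":0,"wy":0,"wz":0,"x":0,"y":0,"z":0,"hand":-1},
  {"wx":0,"wy":0,"wz":0,"x":0,"y":0,"z":0,"hand":-1},
  {"wx":0,"wy":0,"wz":0,"x":0,"y":0,"z":0,"hand":-1},
])

```text
time_s: 4.35
eef_pos: [608.2, -167.3, 44.4]
eef_rot: [-0.508, 0.491, -0.493, 0.508]
wrist_force: [-3.8, 0.4, 14.9]
width: 0.585
```

>>> servo_tool([
  {"wx":0,"wy":0,"wz":0,"x":0,"y":-1,"z":0,"hand":-1},
  {"wx":0,"wy":0,"wz":0,"x":0,"y":-3,"z":0,"hand":-1},
  {"wx":0,"wy":0,"wz":0,"x":0,"y":-5,"z":0,"hand":-1},
  {"wx":0,"wy":0,"wz":0,"x":0,"y":-8,"z":0,"hand":-1},
  {"wx":0,"wy":0,"wz":0,"x":0,"y":-11,"z":0,"hand":-1},
  {"wx":0,"wy":0,"wz":0,"x":0,"y":-14,"z":0,"hand":-1},
  {"wx":0,"wy":0,"wz":0,"x":0,"y":-17,"z":0,"hand":-1},
  {"wx":0,"wy":0,"wz":0,"x":0,"y":-19,"z":0,"hand":-1},
  {"wx":0,"wy":0,"wz":0,"x":0,"y":-20,"z":0,"hand":-1},
  {"wx":0,"wy":0,"wz":0,"x":0,"y":-20,"z":0,"hand":-1},
  {"wx":0,"wy":0,"wz":0,"x":0,"y":-20,"z":0,"hand":-1},
])

```text
time_s: 5.27
eef_pos: [607.6, -167.0, 244.1]
eef_rot: [-0.508, 0.491, -0.493, 0.508]
wrist_force: [-0.4, 0.5, -0.9]
width: 0.586
```

Run:
```python
from h import *
i=crop("scene",(200,130,350,260),4,"pics/g3.png")
s=arm.get_state()
for dz in(-20,-8,-3,0,5):
  p=proj("scene",cupmesh(s["eef_pos"]+[0,0,dz])); q=(p-[200,130])*4; print(dz,q.min(0).round(),q.max(0).round())
a=np.radians(-40);d=np.array([.423*np.cos(np.radians(50)),.423*np.sin(np.radians(50)),.906])
tip=np.array([494,315.3,123])
rows(tip+62.5*d+3*d+[0,0,40],tgt(-d,[np.cos(a),np.sin(a),0]));print(tip+62*d,s["wrist_force"],s["width"],s["joints"])
```

```text
-20 [189. 323.] [286. 468.]
-8 [187. 309.] [285. 456.]
-3 [186. 303.] [284. 451.]
0 [186. 300.] [284. 448.]
5 [185. 294.] [283. 443.]
shift cm [-50.62   2.04  -7.91] w [-0.411 -0.827 -0.183]
[510.85774785 335.39028157 179.172     ] [-0.60099454  0.14079356 -1.24500258] 0.5842812942695813 [-3.62671207e-01  4.99276249e-01  1.33255208e+00 -5.66656851e-04
  1.30916366e+00  1.17598867e+00]
```

View pics/g3.png

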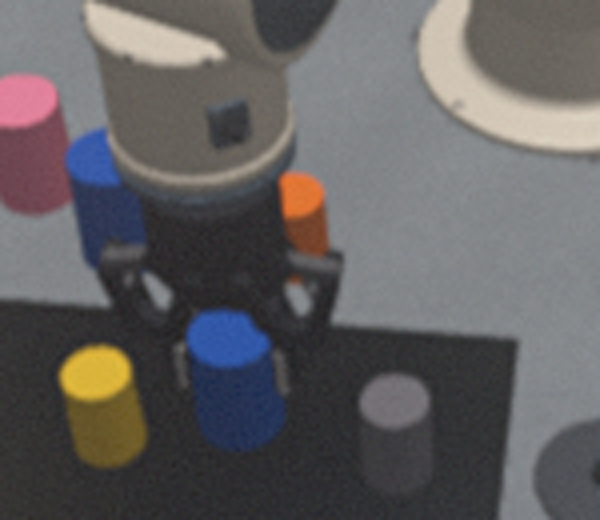

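>>> servo_tool([
  {"wx":-0.03,"wy":-0.06,"wz":-0.01,"x":-3,"y":0,"z":-0.5,"hand":-1},
  {"wx":-0.06,"wy":-0.12,"wz":-0.03,"x":-7,"y":0,"z":-1.1,"hand":-1},
  {"wx":-0.09,"wy":-0.18,"wz":-0.04,"x":-11,"y":0,"z":-1.7,"hand":-1},
  {"wx":-0.12,"wy":-0.24,"wz":-0.05,"x":-15,"y":0,"z":-2.3,"hand":-1},
  {"wx":-0.15,"wy":-0.3,"wz":-0.07,"x":-19,"y":0,"z":-3,"hand":-1},
  {"wx":-0.18,"wy":-0.36,"wz":-0.08,"x":-23,"y":0,"z":-3.6,"hand":-1},
  {"wx":-0.21,"wy":-0.42,"wz":-0.09,"x":-27,"y":0,"z":-4.2,"hand":-1},
  {"wx":-0.24,"wy":-0.48,"wz":-0.11,"x":-31,"y":0,"z":-4.8,"hand":-1},
  {"wx":-0.27,"wy":-0.54,"wz":-0.12,"x":-35,"y":0,"z":-5.5,"hand":-1},
  {"wx":-0.3,"wy":-0.6,"wz":-0.13,"x":-39,"y":0,"z":-6.1,"hand":-1},
  {"wx":-0.33,"wy":-0.66,"wz":-0.15,"x":-42,"y":0,"z":-6.6,"hand":-1},
  {"wx":-0.36,"wy":-0.72,"wz":-0.16,"x":-45,"y":0,"z":-7.1,"hand":-1},
])

```text
time_s: 6.32
eef_pos: [520.3, 282.4, 240.9]
eef_rot: [0.767, -0.319, 0.225, -0.51]
wrist_force: [0.4, -0.1, -0.6]
width: 0.589
```

```bash
cat >> h.py <<'E'
a=np.radians(-40);d=np.array([.423*np.cos(np.radians(50)),.423*np.sin(np.radians(50)),.906])
tip=np.array([494,315.3,123]); RT=tgt(-d,[np.cos(a),np.sin(a),0])
E
python3 - <<'E'
from h import *
rows(tip+64.5*d,RT);s=arm.get_state();print(s["wrist_force"],s["width"],s["joints"],s["eef_pos"])
E
```

```text
shift cm [-4.59  4.23  5.1 ] w [-0.046 -0.102 -0.023]
[ 0.3610803  -0.14977692 -0.60361148] 0.5891138979029259 [ 0.46807825  0.63898976  1.14007222 -0.13247312  1.72971701  1.27654869] [520.33516849 282.44570749 240.8809092 ]
```

>>> servo_tool([
  {"wx":-0.02,"wy":-0.05,"wz":-0.01,"x":-2,"y":0,"z":2,"hand":-1},
  {"wx":-0.046,"wy":-0.1,"wz":-0.023,"x":-4,"y":0,"z":4,"hand":-1},
  {"wx":-0.046,"wy":-0.1,"wz":-0.023,"x":-4.6,"y":1,"z":5.1,"hand":-1},
  {"wx":-0.046,"wy":-0.1,"wz":-0.023,"x":-4.6,"y":2.5,"z":5.1,"hand":-1},
  {"wx":-0.046,"wy":-0.1,"wz":-0.023,"x":-4.6,"y":4.2,"z":5.1,"hand":-1},
  {"wx":-0.046,"wy":-0.1,"wz":-0.023,"x":-4.6,"y":4.2,"z":5.1,"hand":-1},
  {"wx":-0.046,"wy":-0.1,"wz":-0.023,"x":-4.6,"y":4.2,"z":5.1,"hand":-1},
])

```text
time_s: 6.9
eef_pos: [510.9, 335.6, 180.4]
eef_rot: [0.793, -0.29, 0.184, -0.503]
wrist_force: [0.3, 0.2, -0.5]
width: 0.585
```

Run:
```python
from h import *
rows(tip+64.5*d,RT)
s=arm.get_state();ax=-R.from_quat(s["eef_rot"]).as_matrix()[:,1];c=s["eef_pos"]-2*ax
print(ax,d)
g=[]
for n,b in(("scene",(390,170,490,270)),("top",(170,130,270,230))):
    im=arm.camera(n);f=4
    v=cv2.resize(im[b[1]:b[3],b[0]:b[2],::-1],None,fx=f,fy=f,interpolation=2);cv2.imwrite
    w=v.copy()
    m=cupmesh(c,ax)
    for k,col in((m[:40],(0,255,0)),(m[40:],(0,255,255)),(np.array([tip,tip-100*d]),(0,0,255))):
        q=((proj(n,k)-b[:2]+.5)*f-.5).round().astype(np.int32);cv2.polylines(w,[q.reshape(-1,1,2)],False,col,1)
    g.append(w)
cv2.imwrite("pics/p1.png",np.hstack(g))
```

```text
shift cm [ 0.01 -0.13  0.03] w [ 0.003 -0.002 -0.001]
[0.2747972  0.32539598 0.90476735] [0.27189916 0.3240368  0.906     ]
```

View pics/p1.png

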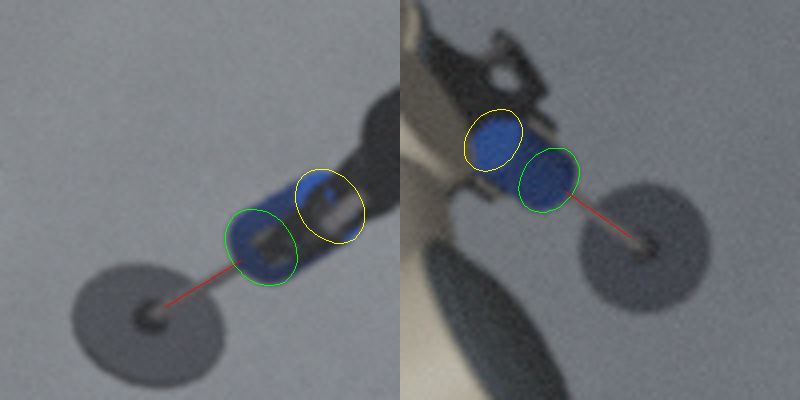

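The overlays match in both views: scene mouth at px (455,232), top mouth at (306,175), and the peg is collinear with the cup axis. I'm sliding the cup on.

>>> servo_tool([
  {"wx":0,"wy":0,"wz":0,"x":0,"y":1,"z":0,"hand":-1},
  {"wx":0,"wy":0,"wz":0,"x":0,"y":2,"z":0,"hand":-1},
  {"wx":0,"wy":0,"wz":0,"x":0,"y":3,"z":0,"hand":-1},
  {"wx":0,"wy":0,"wz":0,"x":0,"y":4,"z":0,"hand":-1},
  {"wx":0,"wy":0,"wz":0,"x":0,"y":5,"z":0,"hand":-1},
  {"wx":0,"wy":0,"wz":0,"x":0,"y":6,"z":0,"hand":-1},
  {"wx":0,"wy":0,"wz":0,"x":0,"y":7,"z":0,"hand":-1},
  {"wx":0,"wy":0,"wz":0,"x":0,"y":8,"z":0,"hand":-1},
  {"wx":0,"wy":0,"wz":0,"x":0,"y":8.5,"z":0,"hand":-1},
  {"wx":0,"wy":0,"wz":0,"x":0,"y":8.5,"z":0,"hand":-1},
])

```text
time_s: 7.83
eef_pos: [488.2, 308.1, 103.9]
eef_rot: [0.793, -0.29, 0.184, -0.504]
wrist_force: [-0.6, -1.0, -0.5]
width: 0.584
```

Run:
```python
from h import *
rows(tip-31.5*d,RT)
```

```text
shift cm [-0.01  1.03  0.03] w [ 0.001 -0.003 -0.001]
```

>>> servo_tool([
  {"wx":0,"wy":0,"wz":0,"x":0,"y":0.4,"z":0,"hand":-1},
  {"wx":0,"wy":0,"wz":0,"x":0,"y":0.7,"z":0,"hand":-1},
  {"wx":0,"wy":0,"wz":0,"x":0,"y":0.8,"z":0,"hand":-1},
  {"wx":0,"wy":0,"wz":0,"x":0,"y":0.8,"z":0,"hand":-1},
])

```text
time_s: 8.17
eef_pos: [486.1, 305.7, 96.8]
eef_rot: [0.792, -0.29, 0.185, -0.504]
wrist_force: [-0.2, 1.0, 0.8]
width: 0.587
```

>>> servo_tool([
  {"wx":0,"wy":0,"wz":0,"x":0,"y":0.1,"z":0,"hand":-1},
  {"wx":0,"wy":0,"wz":0,"x":0,"y":0.2,"z":0,"hand":-1},
  {"wx":0,"wy":0,"wz":0,"x":0,"y":0.3,"z":0,"hand":-1},
  {"wx":0,"wy":0,"wz":0,"x":0,"y":0.3,"z":0,"hand":-1},
])

```text
time_s: 8.5
eef_pos: [486.2, 305.6, 95.9]
eef_rot: [0.792, -0.289, 0.185, -0.505]
wrist_force: [-0.5, 5.0, 21.9]
width: 0.585
```

Contact: 22 N along the peg, at the depth I predicted. Next I relax slightly, open, and look.

>>> servo_tool([
  {"wx":0,"wy":0,"wz":0,"x":0,"y":0,"z":0,"hand":-1},
  {"wx":0,"wy":0,"wz":0,"x":0,"y":0,"z":0,"hand":1},
  {"wx":0,"wy":0,"wz":0,"x":0,"y":0,"z":0,"hand":1},
  {"wx":0,"wy":0,"wz":0,"x":0,"y":0,"z":0,"hand":1},
  {"wx":0,"wy":0,"wz":0,"x":0,"y":0,"z":0,"hand":1},
  {"wx":0,"wy":0,"wz":0,"x":0,"y":0,"z":0,"hand":1},
  {"wx":0,"wy":0,"wz":0,"x":0,"y":0,"z":0,"hand":1},
  {"wx":0,"wy":0,"wz":0,"x":0,"y":0,"z":0,"hand":1},
  {"wx":0,"wy":0,"wz":0,"x":0,"y":0,"z":0,"hand":1},
  {"wx":0,"wy":0,"wz":0,"x":0,"y":0,"z":0,"hand":1},
])

```text
time_s: 9.33
eef_pos: [486.2, 305.6, 95.8]
eef_rot: [0.792, -0.289, 0.185, -0.505]
wrist_force: [0.8, 0.0, -0.3]
width: 1.001
```

Run:
```python
from h import *
g=[]
for n,b in(("scene",(390,170,490,270)),("top",(170,130,270,230))):
    im=arm.camera(n);g.append(cv2.resize(im[b[1]:b[3],b[0]:b[2],::-1],None,fx=4,fy=4,interpolation=2))
cv2.imwrite("pics/p2.png",np.hstack(g))
```

```text
(no output)
```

View pics/p2.png

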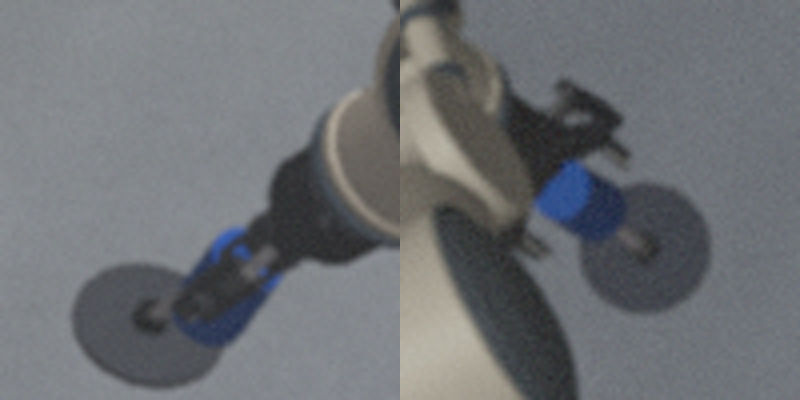

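The cup hangs at scene px (446,247) and top px (316,178). The fingers are open on both sides and the force is zero. I'm backing out along the peg axis.

>>> servo_tool([
  {"wx":0,"wy":0,"wz":0,"x":0,"y":-0.7,"z":0,"hand":1},
  {"wx":0,"wy":0,"wz":0,"x":0,"y":-1.5,"z":0,"hand":1},
  {"wx":0,"wy":0,"wz":0,"x":0,"y":-2.5,"z":0,"hand":1},
  {"wx":0,"wy":0,"wz":0,"x":0,"y":-3.5,"z":0,"hand":1},
  {"wx":0,"wy":0,"wz":0,"x":0,"y":-5,"z":0,"hand":1},
  {"wx":0,"wy":0,"wz":0,"x":0,"y":-7,"z":0,"hand":1},
  {"wx":0,"wy":0,"wz":0,"x":0,"y":-9,"z":0,"hand":1},
  {"wx":0,"wy":0,"wz":0,"x":0,"y":-11,"z":0,"hand":1},
  {"wx":0,"wy":0,"wz":0,"x":0,"y":-13,"z":0,"hand":1},
  {"wx":0,"wy":0,"wz":0,"x":0,"y":-15,"z":0,"hand":1},
  {"wx":0,"wy":0,"wz":0,"x":0,"y":-15,"z":0,"hand":1},
  {"wx":0,"wy":0,"wz":0,"x":0,"y":-15,"z":0,"hand":1},
])

```text
time_s: 10.43
eef_pos: [527.4, 354.7, 233.4]
eef_rot: [0.791, -0.289, 0.186, -0.506]
wrist_force: [-0.2, 0.6, -0.6]
width: 1.003
```

Run:
```python
from h import *
from scipy.optimize import minimize
np.set_printoptions(precision=3,suppress=True)
g=[];regs={}
bx=(("scene",(390,170,490,270)),("top",(170,130,270,230)))
for n,b in bx:
    im=arm.camera(n);g.append(cv2.resize(im[b[1]:b[3],b[0]:b[2],::-1],None,fx=4,fy=4,interpolation=2))
    if n=="scene": cv2.imwrite("pics/full3.png",im[:,:,::-1])
    m=(im[:,:,2].astype(int)-im[:,:,0]>30);k=np.zeros_like(m);k[b[1]:b[3],b[0]:b[2]]=1;regs[n]=cv2.morphologyEx((m&k).astype(np.uint8),cv2.MORPH_CLOSE,np.ones((3,3)));print(n,regs[n].sum())
def mask(n,c,ax):
    m=np.zeros((1600,2560),np.uint8)
    cv2.fillConvexPoly(m,cv2.convexHull(((proj(n,cupmesh(c,ax))+.5)*4-.5).round().astype(np.int32)),1)
    return cv2.resize(m.astype(np.float32),(640,400),interpolation=cv2.INTER_AREA)
A=lambda q:np.array([q[3],q[4],1])
f=lambda q:sum(np.abs(mask(n,q[:3],A(q))-regs[n]).sum() for n in regs)
q0=np.r_[tip-33.5*d,.25,.3]
o=minimize(f,q0,method="Nelder-Mead",options=dict(initial_simplex=np.vstack([q0,q0+np.diag([8,8,8,.15,.15])]),maxiter=400))
ax=A(o.x);ax/=np.linalg.norm(ax);v=tip-o.x[:3]
print(o.fun,o.x,"tilt",np.degrees(np.arccos(ax[2])),"tip z",v@ax,"rad",np.linalg.norm(v-ax*(v@ax)))
for w,(n,b) in zip(g,bx):
    m=cupmesh(o.x[:3],ax)
    for k in(m[:40],m[40:]):
        cv2.polylines(w,[((proj(n,k)-b[:2]+.5)*4-.5).round().astype(np.int32).reshape(-1,1,2)],False,(0,255,0),1)
cv2.imwrite("pics/p3.png",np.hstack(g))
```

```text
scene 525
top 329
90.25 [490.794 314.261  93.233   0.176   0.119] tilt 11.970426524342233 tip z 29.791419227649687 rad 3.1467853145991955
```

View pics/p3.png

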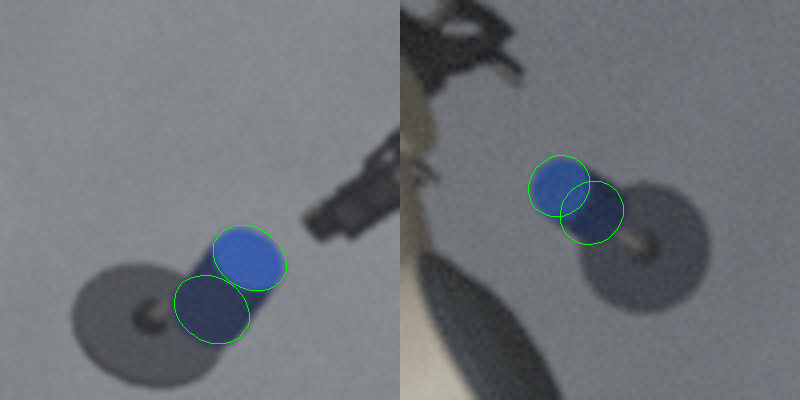

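View pics/full3.png

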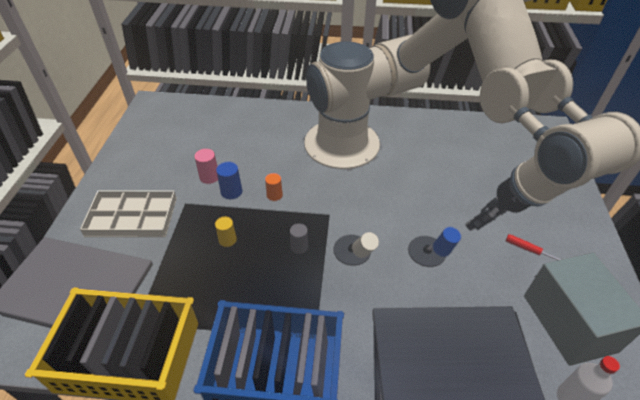

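Run:
```python
from h import *
c=[]
for _ in range(5):
    im=arm.camera("scene").astype(int)[200:270,410:480]; y,x=np.nonzero(im[:,:,2]-im[:,:,0]>30); c.append((round(x.mean(),2),round(y.mean(),2)))
s=arm.get_state();print(c,s["wrist_force"],s["time_s"]); print(arm.hand_in())
```

```text
[(np.float64(36.89), np.float64(40.54)), (np.float64(36.85), np.float64(40.61)), (np.float64(36.87), np.float64(40.56)), (np.float64(36.82), np.float64(40.59)), (np.float64(36.88), np.float64(40.56))] [ 0.90690117 -0.40500686 -0.2221235 ] 10.7833
the job is handed in; nothing more can be done
None
```

The blue cup is hanging by itself, mouth-down, on the empty peg, and I handed the job in at about 10.8 s. I gripped the smaller blue cup (the one on the mat), tilted it to match the peg and pushed it down until the tip met the cup floor at about 22 N. Then I opened the gripper and backed out along the peg.

**Last checks before handing in:**
- **Seating:** the fitted cup pose puts the peg tip at about z = 30 mm in the cup frame (22 to 40 mm required) and about 3 mm off its axis. The cup tilts about 12° from upright.
- **At rest:** its image position held within 0.1 px over five pictures.
- **Robot:** the gripper is clear of the cup and the wrist force is near zero.
- **Other cups:** yellow and grey are still at the same place in the picture.

**Disagreements:**
- The two cameras differed by 2 to 5 mm on the cup and peg positions, so the fitted seating is only good to a few millimetres.
- The detector once ranked a wrong cup first as the blue one, so I located the blue cup by its colour in the pictures instead.

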